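Turn a board of the timber sample book

ROBOT

A 7-joint arm with a two-finger parallel gripper is mounted at the origin on the work surface. World frame = base frame: x ahead of the robot, y to its left, z up, the work surface at z = 0. Lengths are in m, angles in rad, forces in N, time in s.
With the tool pointing down it reaches from about 0.4 to 0.85 m from the base axis. Payload 10.4 kg.
Tool frame: the origin (TCP) lies midway between the tips of the shut fingers; the grasp point (between the pads) lies 19 mm behind it; x points along the fingers, y is the direction in which the jaws open and shut, and the axes are right-handed (so a half turn about x gives the same grasp; the last joint's range is limited). The gripper opens to 87 mm and grips with 3 to 60 N. Pads are 19 mm wide; open, the fingers measure 117 mm over their backs; the gripper's body (75 mm by 190 mm) begins 51 mm behind the grasp point.
Start: joints at [1.153, 0.332, -0.065, 1.46, 0.022, 1.35, -0.088], TCP at [0.24, -0.577, 0.223] pointing down, gripper open.
Joint ranges: [-2.6, 2.6], [-0.5, 2.12], [-1.47, 1.34], [0.16, 2.42], [-1.27, 4.41], [0.06, 2.06], [-2.6, 2.6]. Speed limits (rad/s): [2.22, 2.22, 2.79, 2.79, 3.14, 3.14, 3.14].

INTERFACE

Orientations are given as a unit quaternion [x, y, z, w].
In Python, from bench import * gives the robot as it stands.
- The arm moves only by the shell command python3 -m inch 'ROWS' [FORCE]. ROWS is JSON, a list that holds one entry, the list of rows, each a list of 7 numbers: the shift along the world's x, y, z each as a share of 120 mm, from -1 to 1, then the turn, a rotation vector about the world's x, y, z each as a share of 2 pi rad, from -1 to 1, then the closure, from 0 (fully open) to 1 (shut). A call has 1 to 10 rows; each row is the pose to reach, as a shift and turn from the pose commanded when the call began, turning the shorter way round; what a row does not reach only later rows make up. A row lasts 1/10 s, in which the tool goes at most 50 mm and 8.59 degrees, less where a joint would pass 70% of its speed; a pose out of reach is approached as far as the arm can. A call with a number of a shift or a turn outside -1 to 1 is refused whole. A call with a gripper value outside its range is refused whole. The fingers move at their own pace and stop on an object; FORCE is the grip in N (left out, the last holds). Time passes only in rows, so rows that repeat a pose let the fingers close. It gives the time, the measured TCP pose, the force and the opening at its end, in the units of the state.
- read_state(): the state, without advancing time (a new reading comes with each control period).
- camera(name): name is "scene" or "side" or "wrist"; returns the picture (420x560x3 uint8, red, green, blue); there is no depth.
- get_calibration(name): a dict with "fx", "fy", "cx", "cy" (pixels), "xyz" and "attitude" of the camera in the world. Camera axes: x right, y up, looking along -z (the intrinsics and any distortion apply to the point x, -y, -z); pixel columns grow to the right and rows downward; lengths in m; the calibration is good to about 2 mm. A picture is of the moment at which its call begins: read the wrist's pose just before it. get_calibration takes no time and is no camera call; for the wrist camera it gives the pose at the moment of the call.
- close_job(): hands the job in, once; it reports no verdict.
The state is a dict: "time": time; "joint_positions": joint angles; "joint_vel": joint speeds; "joint_torque": joint torques, N m; "ee_pos": TCP position; "eef_rot": TCP orientation; "ft_force": force on the tool from outside, world axes, zero at the start; "torque": the same for the moment, N m; "width": finger opening in m.
Only numpy, scipy, OpenCV 4.12 (cv2) and the standard library are available. Lean on these libraries where they do the work, as an engineer would, in place of code of your own. Each camera call takes 0.05 s, during which the arm holds its last target.

TASK

The sample book of front-door timbers lies open on the hall shelf. Get a fingertip under the tab of the topmost board on its right-hand stack, tip that one board over the rings, and gently press it down until it lies flat on the left-hand stack. Push only with the fingers, never take the board between the fingers, do not fling it over, and leave the next board and the things on the turntable where they are.

Things in the scene. Friction and masses are not known exactly. Their poses are not given: they have to be found in the camera images.
- book: Open ring book of rigid timber boards, fixed. Origin: centre of its underside. x runs along the spine (away from the robot at yaw 0), y from right-hand to left-hand stack, z up. Base plate 190 (x) by 200 (y) mm, top at z 14. Boards 80 (y) by 170 (x) by 7 mm, 8 mm apart in height. Right stack: top_board, next_board, 3 fixed boards; left stack: 4 fixed boards, top face z 45.5, edge y 105 mm
- spine (a point): Middle of the spine: 50 mm above the book's underside, on its centre line. The boards turn about the line along the book's x through this point. Two brass rings of 73 mm outer diameter, 5 mm wire, stand round this line at 50 mm either side of the point; ring tops 37 mm above it
- top_board (a joint): Angle of the topmost right-hand board about the spine: 0 flat on the right stack, 1.571 upright, 3.142 flat on the left stack (top face then z 53.5 mm in the book's frame). It may start slightly lifted. When flat on the right it covers book x -85 to 85, y -26 to -106, z 46.5 to 53.5 mm. About 70 g. Tight on its rings: it stays at any angle it is left, and takes 1 to 2 N at the tab to turn
- tab (a point): Centre of the top board's tab (mid thickness), 121 mm from the spine; moves with the board, axes as the book's when the board is flat on the right. The tab is at the end of the edge nearer the robot: 50 mm wide (book x -80 to -30), 7 mm thick, sticks out 30 mm past the board's edge (book y -106 to -136). Only bare shelf lies under it, 46 mm below when flat
- next_board (a joint): Angle of the board just under the top board, same meaning and stiffness; 0 at the start and to stay there. Its top face is at z 45.5 mm, its edge at y -105 mm in the book's frame; its own tab is at the other end of the edge, book x 30 to 80 mm, out to y -135 mm
- bell: Bystander on the turntable: copper hand bell, 68 mm across, 101 mm tall with its wooden handle, standing; origin centre of underside. The turntable is a wooden disc of 280 mm diameter left of the book, its top 36 mm above the shelf; it turns easily, so do not bump it
- paperweight: Bystander on the turntable: blue glass paperweight, a 52 mm ball with a flat foot; origin centre of underside
- key: Bystander on the turntable: brass house key, 64 mm long, 5 mm thick, lying; origin at the middle of its underside
- tape_measure: Bystander on the turntable: chrome tape measure, 75 by 34 by 60 mm, standing; origin centre of underside

How it is judged:
On the way, in this order (a step that is already met when the one before it is completed fails the run):
1. the top board has been tipped up past upright (value of joint top_board above 1.65 rad).
2. the top board lies flat on the left-hand stack (value of joint top_board above 3.08 rad), for 0.2 s.
At the end, for the whole second after the job is handed in: The top board lies at rest flat on the left-hand stack (within 0.06 rad of fully over), the next board still lies on the right-hand stack (lifted less than 0.08 rad), and the bell, paperweight, key and tape measure are within 20 mm of where they stood (value of joint top_board above 3.08 rad and velocity of joint top_board between -0.05 and 0.05 rad/s and value of joint next_board below 0.08 rad and distance of each of bell, paperweight, key, tape_measure from where it was at the start of the episode below 0.02 m); the robot touches nothing.
It fails at once if the board is taken between the fingers (the grasp point lies inside the board or its tab, or just off the tab's edge while the fingers squeeze it with over 15 N) ((z of the grasp point in the frame of tab between -0.0035 and 0.0035 m and y of the grasp point in the frame of tab above -0.015 m and ((y of the grasp point in the frame of tab below 0.015 m and x of the grasp point in the frame of tab between -0.025 and 0.025 m) or (y of the grasp point in the frame of tab between 0.015 and 0.095 m and x of the grasp point in the frame of tab between -0.03 and 0.14 m))) or (z of the grasp point in the frame of tab between -0.0035 and 0.0035 m and y of the grasp point in the frame of tab between -0.036 and -0.015 m and x of the grasp point in the frame of tab between -0.025 and 0.025 m and contact force between the fingers and top_board above 15 N)).
It fails at once if the board is pressed harder than 60 N, or pushed with some part of the robot other than the fingers (contact force between the fingers and top_board above 60 N or contact force between the arm and top_board above 3 N).
It fails at once if the board is flung over (faster than 6 rad/s) (velocity of joint top_board above 6 rad/s).
It fails at once if the next board is lifted more than 0.2 rad (value of joint next_board above 0.2 rad).
It fails at once if a thing on the turntable is moved more than 30 mm (distance of any of bell, paperweight, key, tape_measure from where it was at the start of the episode above 0.03 m).
It also fails if it takes over 51 s, if anything falls off the work surface, if the arm or the gripper's body presses on something with over 40 N, if the wrist force passes 120 N, or if a joint passes its speed limit or range.

## Working session

There is one attempt and no reset: what is moved stays moved. The work goes in short steps, Python scripts to look and compute and a shell command to move; the robot and the scene stay as the last step left them, time stands still between calls to the robot, and variables do not carry over. Pictures are saved under pics/ and viewed, and the job is handed in when it is done.

```bash
ls; mkdir -p pics; python3 - <<'E'
from bench import *
import cv2
s=read_state();print(s)
for n in("scene","side","wrist"):
    c=get_calibration(n);print(n,c)
    cv2.imwrite(f"pics/{n}0.png",camera(n)[:,:,::-1])
E
```

```text
pics
{'time': 0.0, 'joint_positions': array([ 1.15338608,  0.3328972 , -0.06468432,  1.4609374 ,  0.02160053,
        1.34989452, -0.08848323]), 'joint_vel': array([ 9.37286401e-04, -5.85655053e-04, -5.93848461e-05,  2.65342398e-04,
        1.37967557e-03,  6.57782526e-04,  1.66335947e-03]), 'joint_torque': array([-9.98391010e-05, -6.23254466e+01,  2.46639299e-02, -3.89907718e+01,
       -6.14155177e-02,  3.95416003e-02,  1.24789021e-04]), 'ee_pos': array([ 0.2402332 , -0.57656874,  0.22173995]), 'eef_rot': array([-0.6932475 , -0.13918362,  0.6934968 , -0.1381956 ]), 'ft_force': array([-0.394983  ,  0.57567723,  0.32006265]), 'torque': array([0.02995089, 0.00310313, 0.02339862]), 'width': 0.08685546487389756}
scene {'fx': 389.67271412405387, 'fy': 389.67271412405387, 'cx': 284.20506296612905, 'cy': 213.3223425239338, 'xyz': array([0.82766886, 0.58874586, 0.66449448]), 'attitude': array([0.09439391, 0.34782958, 0.89931101, 0.24767735])}
side {'fx': 418.49492261463087, 'fy': 418.49492261463087, 'cx': 270.0482603219669, 'cy': 206.52684571651622, 'xyz': array([0.06784452, 0.66803736, 0.75266525]), 'attitude': array([-0.14180603,  0.37161632,  0.84985755, -0.34573762])}
wrist {'fx': 307.1486188035792, 'fy': 307.1486188035792, 'cx': 276.61882606561085, 'cy': 213.6173461908424, 'xyz': array([ 0.30538085, -0.54909836,  0.38358343]), 'attitude': array([-0.1061133 ,  0.07139415, -0.55016635,  0.8252029 ])}
```

View pics/scene0.png

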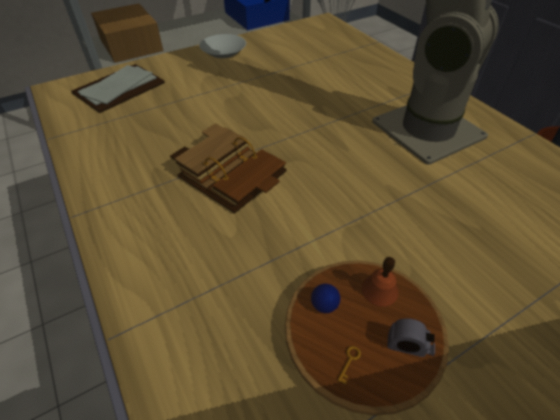

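View pics/side0.png

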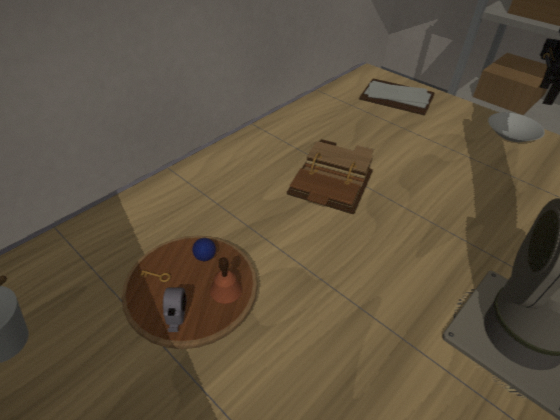

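View pics/wrist0.png

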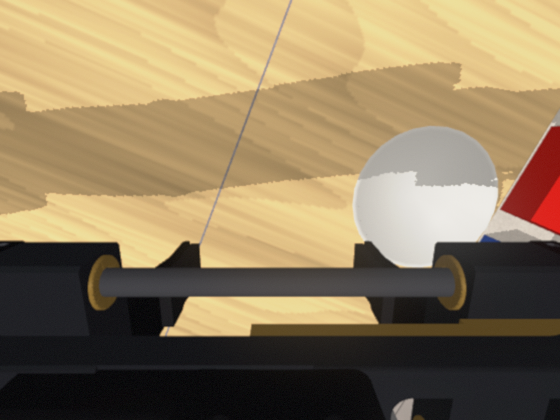

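```bash
cat > h.py <<'E'
import numpy as np, cv2
from scipy.spatial.transform import Rotation as R
def proj(c,P):
    P=np.atleast_2d(P); q=R.from_quat(c['attitude']).inv().apply(P-c['xyz'])
    x,y,z=q[:,0],-q[:,1],-q[:,2]
    return np.c_[c['fx']*x/z+c['cx'],c['fy']*y/z+c['cy']]
def onplane(c,uv,z):
    d=R.from_quat(c['attitude']).apply([(uv[0]-c['cx'])/c['fx'],-(uv[1]-c['cy'])/c['fy'],-1])
    return c['xyz']+d*(z-c['xyz'][2])/d[2]
E
python3 - <<'E'
import cv2
a=cv2.imread('pics/scene0.png')[115:220,160:300];b=cv2.imread('pics/side0.png')[130:220,280:385]
cv2.imwrite('pics/sc_c.png',cv2.resize(a,None,fx=5,fy=5,interpolation=cv2.INTER_CUBIC))
cv2.imwrite('pics/si_c.png',cv2.resize(b,None,fx=6,fy=6,interpolation=cv2.INTER_CUBIC))
E
```

```text
(no output)
```

View pics/sc_c.png

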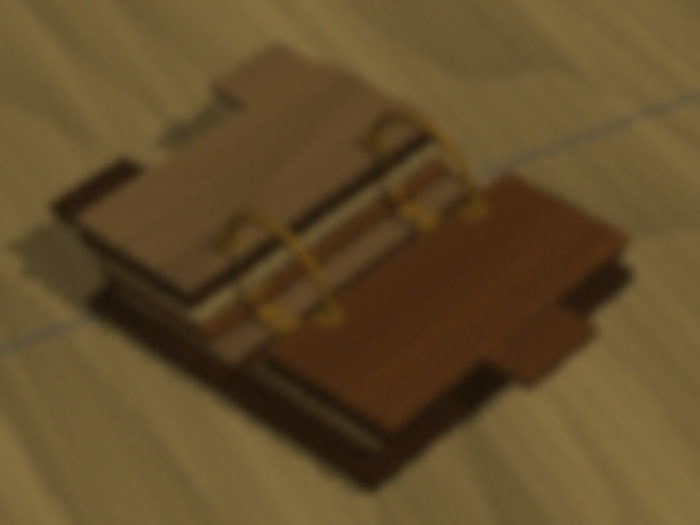

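View pics/si_c.png

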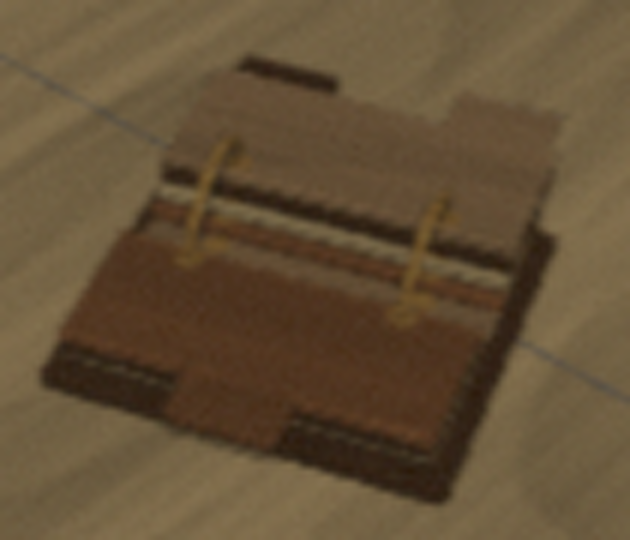

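```bash
cat > fit.py <<'E'
from bench import *
from h import *
from scipy.optimize import least_squares
L=45.5
sc=[((630,240),(-85,105,L),0),((390,430),(85,105,L),0),((515,178),(-85,26,L),0),
((80,215),(85,-106,53.5),1),((185,293),(85,-26,53.5),1),((430,133),(-85,-26,53.5),1),((275,45),(-80,-136,53.5),1),((215,88),(-30,-136,53.5),1),((240,105),(-30,-106,53.5),1),((370,490),(95,100,0),0)]
si=[((435,447),(-85,105,L),0),((55,345),(85,105,L),0),((125,230),(85,26,L),0),((515,260),(-85,-26,53.5),1),((165,165),(85,-26,53.5),1),((215,72),(85,-106,53.5),1),((560,112),(-80,-136,53.5),1),((460,95),(-30,-136,53.5),1),((435,120),(-30,-106,53.5),1),((445,502),(-95,100,0),0),((45,382),(95,100,0),0)]
def world(p,b,th):
    x,y,yaw,z=p[:4]; b=np.array(b)/1000.
    if th is not None:
        dy,dz=b[1],b[2]-.05; c,s=np.cos(-th),np.sin(-th)   # right side (y<0) lifts: rotate about -x
        b=np.array([b[0],c*dy-s*dz,.05+s*dy+c*dz])
    c,s=np.cos(yaw),np.sin(yaw)
    return np.array([x+c*b[0]-s*b[1],y+s*b[0]+c*b[1],z+b[2]])
if __name__=="__main__":
    C=[get_calibration(n) for n in("scene","side")]
    def res(p):
        r=[]
        for c,l,f,o in((C[0],sc,5,(160,115)),(C[1],si,6,(280,130))):
            for uv,b,m in l:
                r.append(proj(c,world(p,b,p[4] if m else None))[0]-(np.array(uv)/f+o))
        return np.concatenate(r)
    s=least_squares(res,[.6,-.1,0,0,0.0],loss='soft_l1'); print(s.x,np.round(s.fun.reshape(-1,2),1).tolist(),s.cost)
    s2=least_squares(lambda q:res([q[0],q[1],q[2],0,q[3]]),[.6,-.1,0,0.0],loss='soft_l1'); print(s2.x,s2.cost)
E
python3 fit.py
```

```text
[ 0.56438048 -0.11425802  0.35066121 -0.00867876  0.0258323 ] [[-0.3, -0.2], [-0.1, 0.4], [-1.4, -0.5], [-0.9, 1.3], [0.5, 0.1], [0.5, -2.1], [0.2, -0.2], [-1.5, -0.1], [1.4, 1.1], [1.1, 3.4], [-0.1, -0.7], [0.8, -1.9], [-0.3, 0.5], [0.0, -1.4], [-0.3, -1.3], [0.7, -0.9], [0.4, 0.6], [0.3, -0.8], [1.7, 0.7], [-0.2, 2.9], [-1.0, 2.5]] 18.469004120348565
[ 0.56410989 -0.11054949  0.34926837 -0.02597773] 26.654886895774816
```

```bash
cat > ov.py <<'E'
from fit import *
def box(p,x0,x1,y0,y1,z0,z1,th): return [world(p,(x,y,z),th) for x in(x0,x1) for y in(y0,y1) for z in(z0,z1)]
E_=[(0,1),(0,2),(0,4),(1,3),(1,5),(2,3),(2,6),(3,7),(4,5),(4,6),(5,7),(6,7)]
def draw(img,c,p,th,f,o):
    im=cv2.resize(img[o[1]:o[1]+o[3],o[0]:o[0]+o[2]],None,fx=f,fy=f,interpolation=cv2.INTER_CUBIC)
    for b,col in(((-95,95,-100,100,0,14,None),(0,255,0)),((-85,85,25,105,38.5,45.5,None),(255,255,0)),((-85,85,-106,-26,46.5,53.5,th),(0,0,255)),((-80,-30,-136,-106,46.5,53.5,th),(255,0,255)),((30,80,-135,-105,38.5,45.5,None),(255,0,0))):
        u=((proj(c,box(p,*b))-np.array(o[:2])+.5)*f-.5)
        for i,j in E_: cv2.line(im,tuple(np.int32(u[i].round())),tuple(np.int32(u[j].round())),col,1)
    return im
E
python3 - <<'E'
from ov import *
p=[.564,-.1125,.35,0]
a=draw(cv2.imread('pics/scene0.png'),get_calibration('scene'),p,0.0,5,(160,115,140,105))
b=draw(cv2.imread('pics/side0.png'),get_calibration('side'),p,0.0,6,(280,130,105,90))
cv2.imwrite('pics/ov1.png',a);cv2.imwrite('pics/ov2.png',b)
E
```

```text
(no output)
```

View pics/ov1.png

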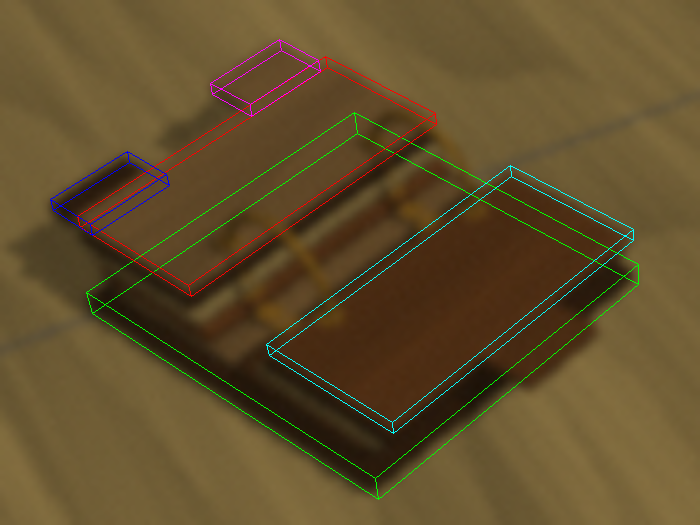

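View pics/ov2.png

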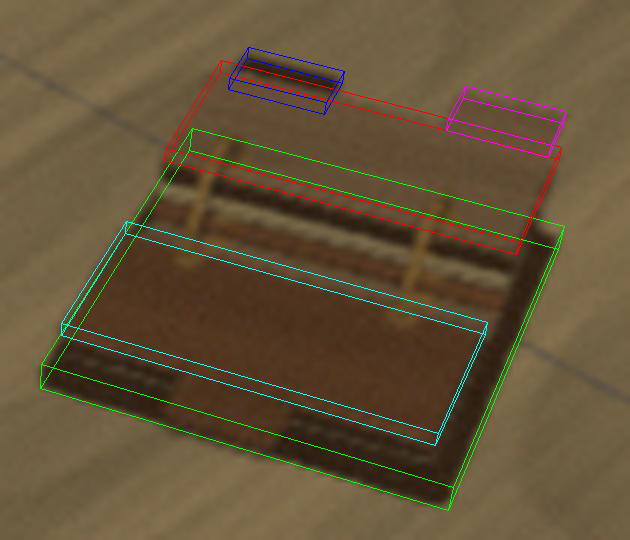

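```bash
python3 - <<'E'
import bench; print([n for n in dir(bench) if n[0]!='_'])
from bench import *; from h import *
print(R.from_quat(read_state()['eef_rot']).as_matrix().round(3))
R0=R.from_quat(read_state()['eef_rot'])
for yaw in(.35,.1):
  for tilt in(40,50):
    u=np.array([np.cos(yaw),np.sin(yaw),0]);v=np.array([-u[1],u[0],0]);t=np.radians(tilt)
    a=u*np.cos(t)-np.array([0,0,np.sin(t)])
    for s in(1,-1):
        M=np.c_[a,s*v,np.cross(a,s*v)]
        rv=(R.from_matrix(M)*R0.inv()).as_rotvec();print(yaw,tilt,s,(rv/2/np.pi).round(4),np.degrees(np.linalg.norm(rv)).round())
E
```

```text
['PlanningError', 'camera', 'close_job', 'get_calibration', 'read_state']
[[-0.     0.385 -0.923]
 [ 0.001 -0.923 -0.385]
 [-1.    -0.001  0.   ]]
0.35 40 1 [-0.1942 -0.0761  0.4474] 178.0
0.35 40 -1 [ 0.0504 -0.1295 -0.0068] 50.0
0.35 50 1 [-0.1571 -0.0616  0.4636] 178.0
0.35 50 -1 [ 0.0403 -0.1036 -0.0069] 40.0
0.1 40 1 [-0.1891 -0.048   0.4139] 165.0
0.1 40 -1 [ 0.034  -0.1352 -0.044 ] 53.0
0.1 50 1 [-0.1526 -0.0388  0.4279] 164.0
0.1 50 -1 [ 0.0271 -0.1082 -0.0451] 43.0
```

```bash
python3 -m inch '[[[0.3,0.35,0,0.0252,-0.065,-0.0034,1],[0.6,0.7,0,0.0504,-0.1295,-0.0068,1],[0.8,1,0,0.0504,-0.1295,-0.0068,1],[0.8,1,0,0.0504,-0.1295,-0.0068,1],[0.8,1,0,0.0504,-0.1295,-0.0068,1],[0.8,1,0,0.0504,-0.1295,-0.0068,1],[0.8,1,0,0.0504,-0.1295,-0.0068,1]]]'
```

```text
time: 0.85
ee_pos: [0.333, -0.4577, 0.2194]
eef_rot: [0.926, 0.161, -0.336, 0.056]
ft_force: [-0.4, -0.3, -0.1]
width: 0.0389
```

```bash
python3 -m inch '[[[0.3,0.35,0,0,0,0,1],[0.6,0.7,0,0,0,0,1],[0.8,1,0,0,0,0,1],[0.8,1,0,0,0,0,1],[0.8,1,0,0,0,0,1]]]'; python3 - <<'E'
from bench import *; from h import *
s=read_state();print(s['joint_positions'].round(2),s['width'],R.from_quat(s['eef_rot']).as_matrix().round(3))
p=[.564,-.1125]
u=np.array([.939,.343]);v=np.array([-.343,.939]);d=s['ee_pos'][:2]-p;print(d@u,d@v,s['ee_pos'])
cv2.imwrite('pics/w1.png',camera('wrist')[:,:,::-1]);cv2.imwrite('pics/s1.png',camera('side')[:,:,::-1])
E
```

```text
time: 1.35
ee_pos: [0.4338, -0.3348, 0.2233]
eef_rot: [0.925, 0.165, -0.337, 0.062]
ft_force: [-0.8, -1.2, 0.1]
width: 0.0028
[ 1.33  0.11 -0.27  2.01 -0.97  1.11  0.34] 0.0028381768866173208 [[ 0.718  0.346 -0.604]
 [ 0.263 -0.938 -0.225]
 [-0.644  0.003 -0.765]]
-0.19849484264350784 -0.16412172049437102 [ 0.43382508 -0.3348341   0.2233253 ]
```

View pics/w1.png

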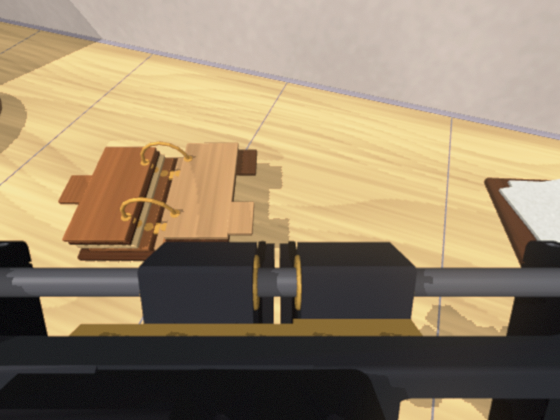

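View pics/s1.png

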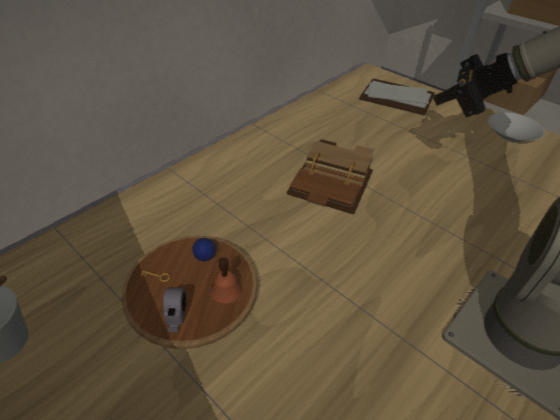

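```bash
python3 - <<'E'
from ov import *
c=get_calibration('wrist'); im=camera('wrist')[:,:,::-1]; cv2.imwrite('pics/w2.png',im)
np.save('cw2.npy',c,allow_pickle=True)
cv2.imwrite('pics/ov3.png',draw(im,c,[.564,-.1125,.35,0],0,3,(50,130,230,145)))
E
```

```text
(no output)
```

View pics/ov3.png

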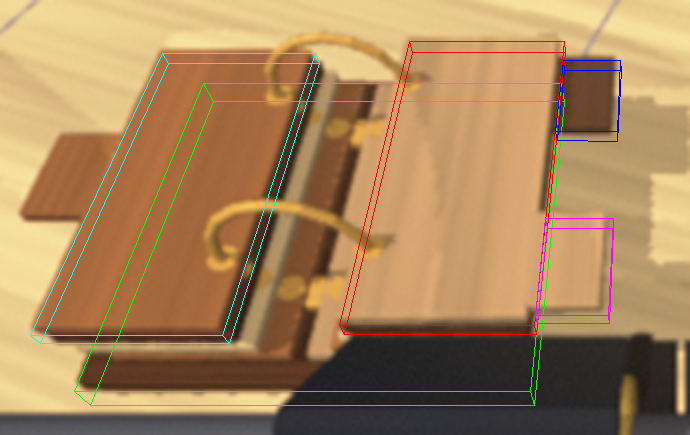

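```bash
python3 -m inch '[[[0.2,0.24,-0.3,0,0,0,1],[0.36,0.48,-0.65,0,0,0,1],[0.36,0.48,-1,0,0,0,1],[0.36,0.48,-1,0,0,0,1]]]' && python3 -m inch '[[[0,0,-0.25,0,0,0,1],[0,0,-0.5,0,0,0,1],[0,0,-0.7,0,0,0,1],[0,0,-0.7,0,0,0,1],[0,0,-0.7,0,0,0,1]]]'; cat > st.py <<'E'
from bench import *; from h import *
import sys
s=read_state();c,si=np.cos(.35),np.sin(.35)
u=np.array([c,si]);v=np.array([-si,c]);d=s['ee_pos'][:2]-[.564,-.1125]
print('t',s['time'],'book',(d@u*1000).round(1),(d@v*1000).round(1),(s['ee_pos'][2]*1000).round(1),'F',s['ft_force'].round(1),'q',s['joint_positions'].round(2))
print(R.from_quat(s['eef_rot']).as_matrix()[:,0].round(2))
for n in sys.argv[1:]:
    k,f=n.split('=');cv2.imwrite('pics/'+f+'.png',camera(k)[:,:,::-1])
E
python3 st.py wrist=w4 side=s4; python3 -c "
import cv2
cv2.imwrite('pics/s4c.png',cv2.resize(cv2.imread('pics/s4.png')[90:230,260:440],None,fx=4,fy=4))"
```

```text
time: 1.9
ee_pos: [0.4737, -0.2768, 0.0974]
eef_rot: [0.925, 0.165, -0.338, 0.056]
ft_force: [-0.4, -0.9, 0.2]
width: 0.0004
time: 2.4
ee_pos: [0.4759, -0.2814, 0.0204]
eef_rot: [0.926, 0.162, -0.336, 0.059]
ft_force: [0.0, 0.2, -0.1]
width: 0.0004
t 2.4 book -140.7 -128.4 20.4 F [ 0.   0.2 -0.1] q [ 1.31  0.45 -0.41  2.17 -1.24  0.7   0.78]
[ 0.72  0.26 -0.64]
```

View pics/w4.png

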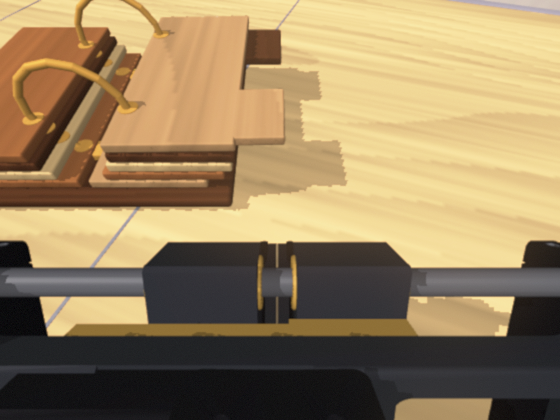

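View pics/s4c.png

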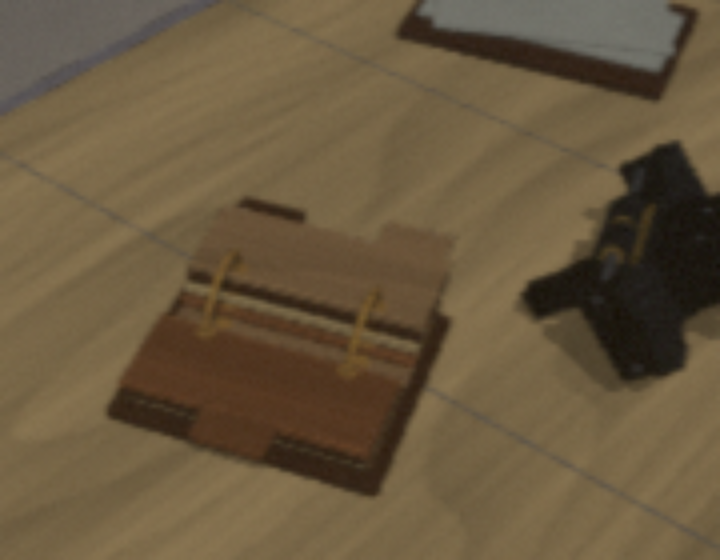

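```bash
python3 -m inch '[[[0.15,0.055,0,0,0,0,1],[0.3,0.11,0,0,0,0,1],[0.45,0.165,0,0,0,0,1],[0.58,0.212,0,0,0,0,1],[0.58,0.212,0,0,0,0,1]]]';python3 st.py wrist=w5 side=s5; python3 -c "
import cv2
cv2.imwrite('pics/s5c.png',cv2.resize(cv2.imread('pics/s5.png')[90:230,260:440],None,fx=4,fy=4))"
```

```text
time: 3.0
ee_pos: [0.5474, -0.2533, 0.0208]
eef_rot: [0.926, 0.164, -0.335, 0.061]
ft_force: [0.3, -0.2, -0.6]
width: 0.0004
t 3.0 book -63.9 -126.5 20.8 F [ 0.3 -0.2 -0.6] q [ 1.3   0.52 -0.58  2.11 -1.25  0.55  0.7 ]
[ 0.72  0.26 -0.64]
```

View pics/w5.png

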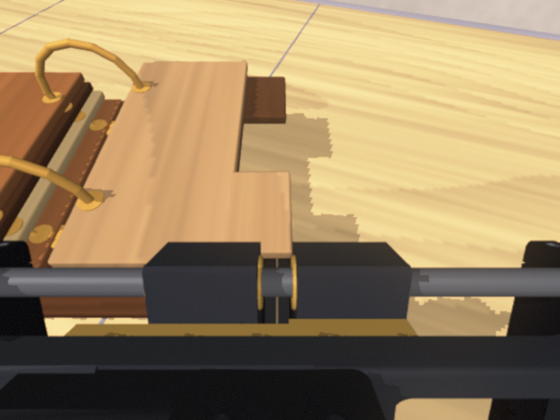

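View pics/s5c.png

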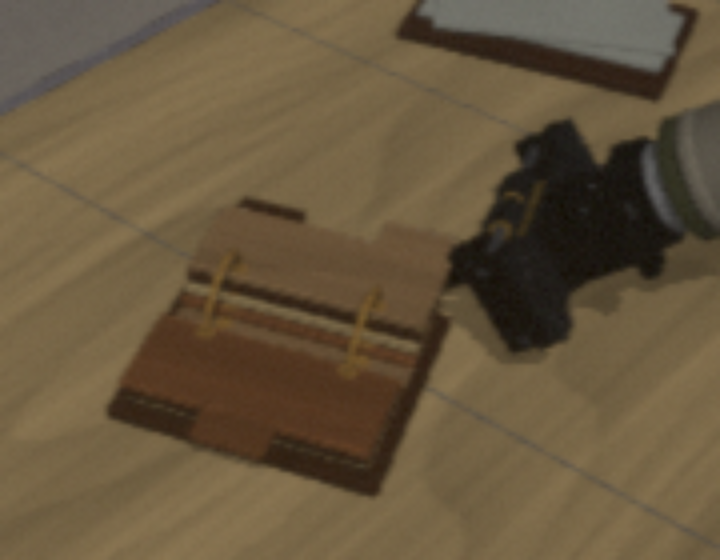

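```bash
python3 -m inch '[[[0,0,0.06,0,0,0,1],[0,0,0.12,0,0,0,1],[0,0,0.19,0,0,0,1],[0,0,0.26,0,0,0,1],[0,0,0.26,0,0,0,1]]]';python3 st.py wrist=w6 side=s6; python3 -c "
import cv2
cv2.imwrite('pics/s6c.png',cv2.resize(cv2.imread('pics/s6.png')[90:230,260:440],None,fx=4,fy=4))"
```

```text
time: 3.6
ee_pos: [0.5454, -0.2545, 0.0511]
eef_rot: [0.926, 0.163, -0.336, 0.061]
ft_force: [-0.5, -0.4, -0.5]
width: 0.0002
t 3.6 book -66.1 -127.0 51.1 F [-0.5 -0.4 -0.5] q [ 1.29  0.44 -0.57  2.12 -1.2   0.59  0.61]
[ 0.72  0.26 -0.64]
```

View pics/w6.png

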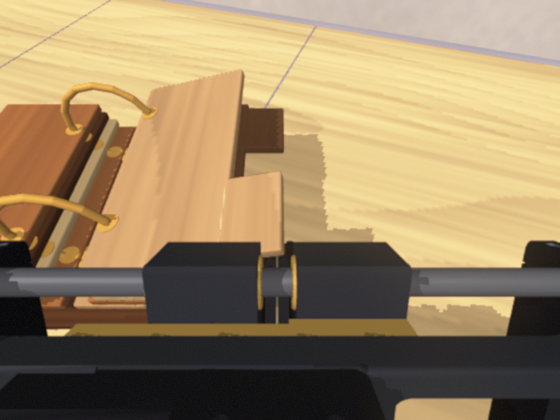

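View pics/s6c.png

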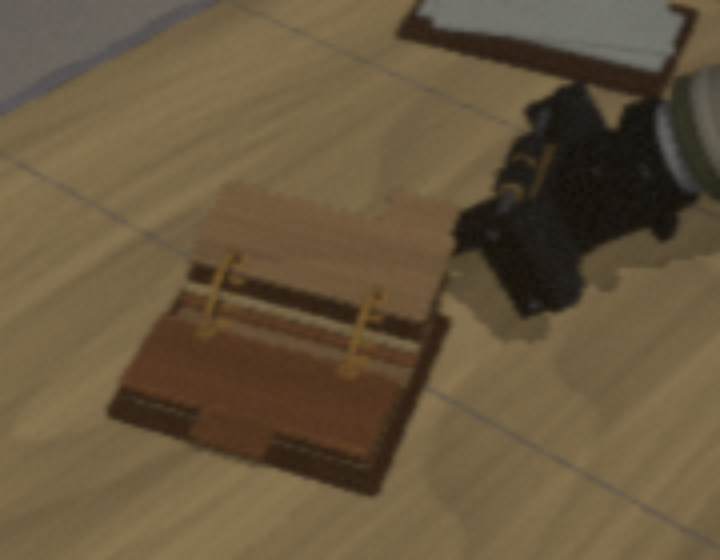

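```bash
python3 -m inch '[[[-0.005,0.015,0.12,0,0,0,1],[-0.017,0.047,0.24,0,0,0,1],[-0.037,0.1,0.36,0,0,0,1],[-0.057,0.157,0.475,0,0,0,1],[-0.087,0.24,0.58,0,0,0,1],[-0.12,0.33,0.675,0,0,0,1],[-0.12,0.33,0.675,0,0,0,1]]]';python3 st.py wrist=w7 side=s7; python3 -c "
import cv2
cv2.imwrite('pics/s7c.png',cv2.resize(cv2.imread('pics/s7.png')[90:230,260:440],None,fx=4,fy=4))"
```

```text
time: 4.4
ee_pos: [0.5309, -0.2136, 0.1316]
eef_rot: [0.925, 0.163, -0.336, 0.061]
ft_force: [0.5, 0.1, -0.3]
width: 0.0004
t 4.4 book -65.7 -83.6 131.6 F [ 0.5  0.1 -0.3] q [ 1.29  0.19 -0.59  2.18 -1.18  0.7   0.42]
[ 0.72  0.26 -0.64]
```

View pics/w7.png

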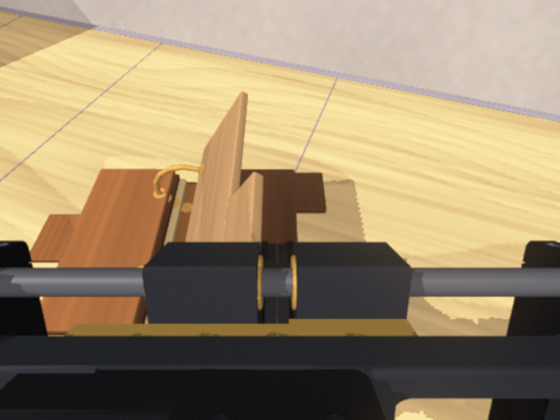

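View pics/s7c.png

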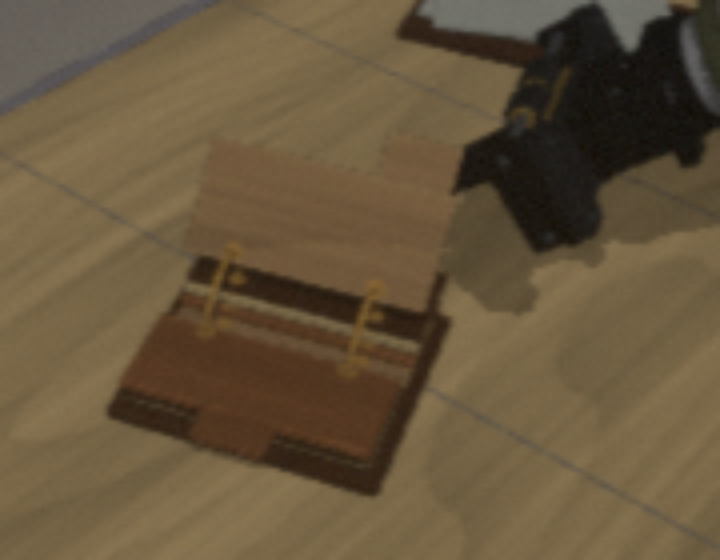

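```bash
python3 -m inch '[[[-0.04,0.11,0.08,0,0,0,1],[-0.083,0.227,0.14,0,0,0,1],[-0.13,0.36,0.19,0,0,0,1],[-0.177,0.485,0.21,0,0,0,1],[-0.22,0.6,0.22,0,0,0,1],[-0.263,0.72,0.22,0,0,0,1],[-0.263,0.72,0.22,0,0,0,1]]]';python3 st.py wrist=w8 side=s8; python3 -c "
import cv2
cv2.imwrite('pics/s8c.png',cv2.resize(cv2.imread('pics/s8.png')[90:230,260:440],None,fx=4,fy=4))"
```

```text
time: 5.2
ee_pos: [0.5001, -0.1422, 0.1554]
eef_rot: [0.924, 0.16, -0.343, 0.063]
ft_force: [-0.1, -1.7, 0.4]
width: 0.0006
t 5.2 book -70.2 -6.0 155.4 F [-0.1 -1.7  0.4] q [ 1.09 -0.06 -0.46  2.34 -1.27  0.74  0.35]
[ 0.71  0.25 -0.65]
```

View pics/w8.png

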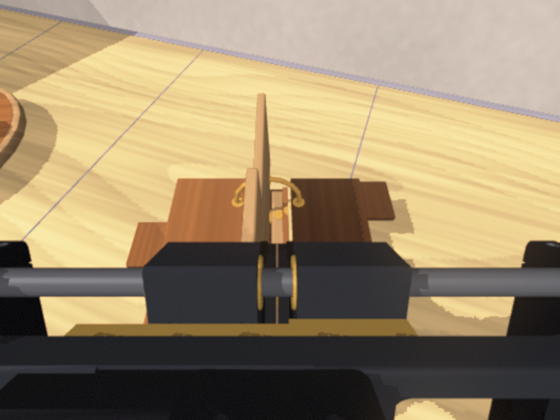

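View pics/s8c.png

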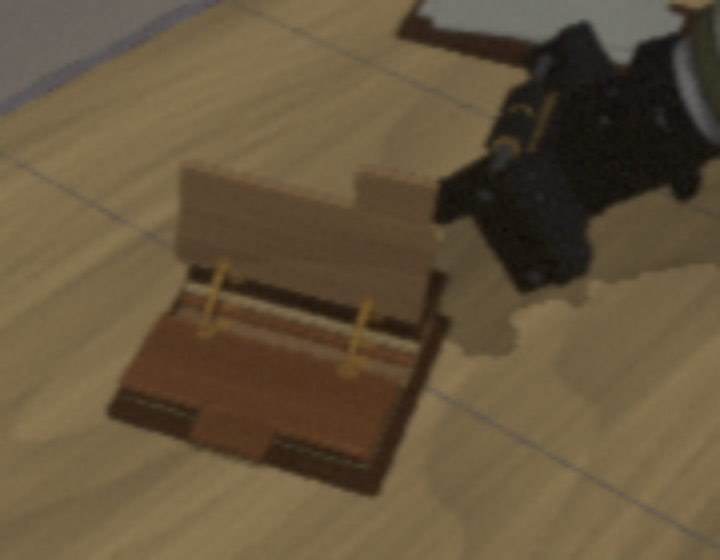

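```bash
python3 -m inch '[[[0.06,-0.17,0,0,0,0,1],[0.13,-0.35,0,0,0,0,1],[0.13,-0.35,0.2,-0.0084,0.0216,0.0011,1],[0.13,-0.35,0.3,-0.0168,0.0432,0.0023,1],[0.13,-0.35,0.3,-0.0252,0.0648,0.0034,1],[0.13,-0.35,0.3,-0.0336,0.0863,0.0045,1],[0.13,-0.35,0.3,-0.042,0.108,0.0057,1],[0.13,-0.35,0.3,-0.0504,0.1295,0.0068,1],[0.13,-0.35,0.3,-0.0504,0.1295,0.0068,1],[0.13,-0.35,0.3,-0.0504,0.1295,0.0068,1]]]';python3 st.py wrist=w9 side=s9; python3 -c "
import cv2
cv2.imwrite('pics/s9c.png',cv2.resize(cv2.imread('pics/s9.png')[70:230,260:440],None,fx=3.5,fy=3.5))"
```

```text
time: 6.3
ee_pos: [0.5187, -0.1788, 0.1905]
eef_rot: [-0.687, -0.142, 0.698, -0.143]
ft_force: [0.3, 0.5, -1.0]
width: 0.0003
t 6.3 book -65.3 -46.7 190.5 F [ 0.3  0.5 -1. ] q [ 0.76  0.25 -0.6   1.67  0.15  1.28 -1.04]
[-0.02 -0.   -1.  ]
```

View pics/w9.png

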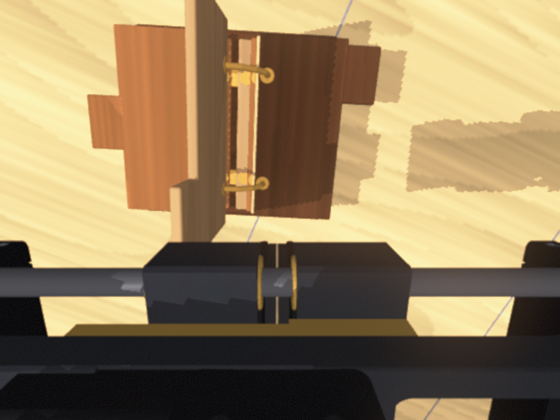

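View pics/s9c.png

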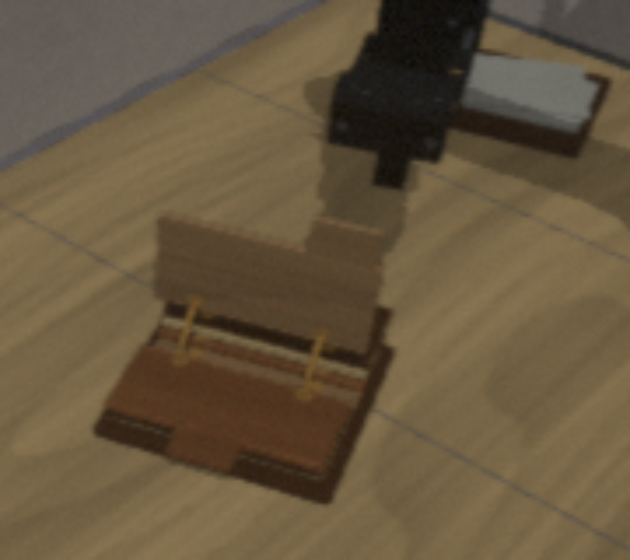

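```bash
python3 -m inch '[[[0.17,0.085,-0.1,0,0,0,1],[0.34,0.17,-0.25,0,0,0,1],[0.34,0.17,-0.42,0,0,0,1],[0.34,0.17,-0.42,0,0,0,1],[0.34,0.17,-0.42,0,0,0,1]]]';python3 st.py wrist=w10 side=s10; python3 -c "
import cv2
cv2.imwrite('pics/s10c.png',cv2.resize(cv2.imread('pics/s10.png')[70:230,260:440],None,fx=3.5,fy=3.5))"
```

```text
time: 6.9
ee_pos: [0.556, -0.1627, 0.1417]
eef_rot: [-0.689, -0.138, 0.698, -0.141]
ft_force: [0.6, 0.1, 0.2]
width: 0.0004
t 6.9 book -24.7 -44.4 141.7 F [0.6 0.1 0.2] q [ 0.69  0.36 -0.59  1.65  0.22  1.21 -1.13]
[-0.01 -0.01 -1.  ]
```

View pics/w10.png

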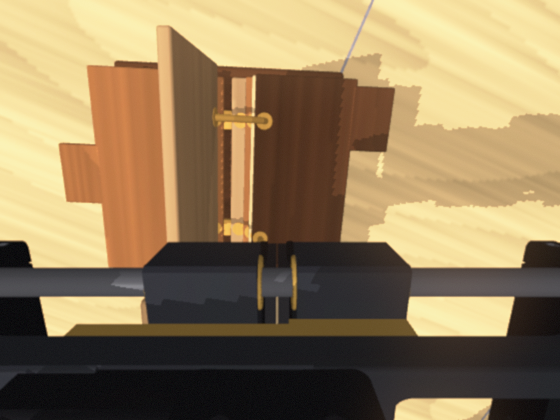

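View pics/s10c.png

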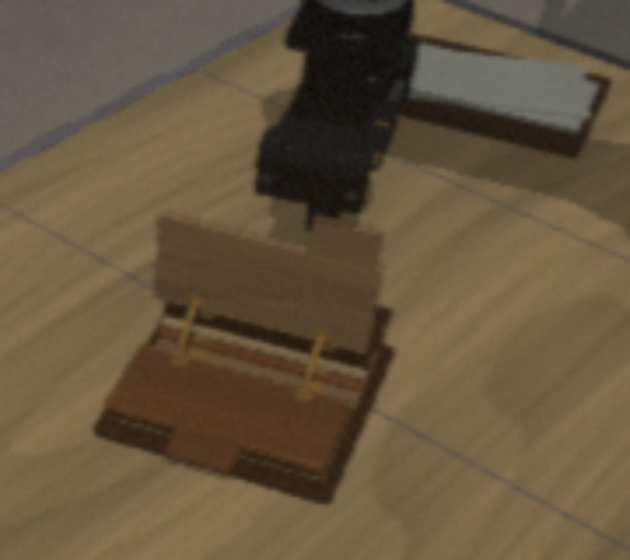

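```bash
python3 -m inch '[[[-0.043,0.117,0,0,0,0,1],[-0.086,0.235,-0.015,0,0,0,1],[-0.13,0.35,-0.025,0,0,0,1],[-0.166,0.454,-0.05,0,0,0,1],[-0.203,0.556,-0.1,0,0,0,1],[-0.232,0.634,-0.16,0,0,0,1],[-0.257,0.705,-0.215,0,0,0,1],[-0.257,0.705,-0.215,0,0,0,1],[-0.257,0.705,-0.215,0,0,0,1]]]';python3 st.py wrist=w11 side=s11; python3 -c "
import cv2
cv2.imwrite('pics/s11c.png',cv2.resize(cv2.imread('pics/s11.png')[70:230,260:440],None,fx=3.5,fy=3.5))"
```

```text
time: 7.9
ee_pos: [0.5259, -0.0768, 0.1152]
eef_rot: [-0.688, -0.139, 0.698, -0.142]
ft_force: [0.3, -1.5, 0.7]
width: 0.0005
t 7.9 book -23.5 46.6 115.2 F [ 0.3 -1.5  0.7] q [ 0.62  0.29 -0.65  1.8   0.2   1.13 -1.27]
[-0.01 -0.01 -1.  ]
```

View pics/w11.png

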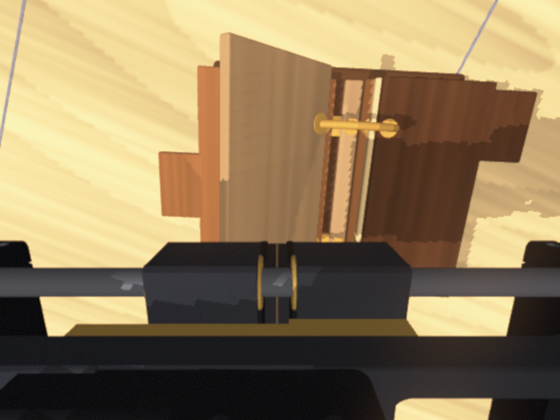

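View pics/s11c.png

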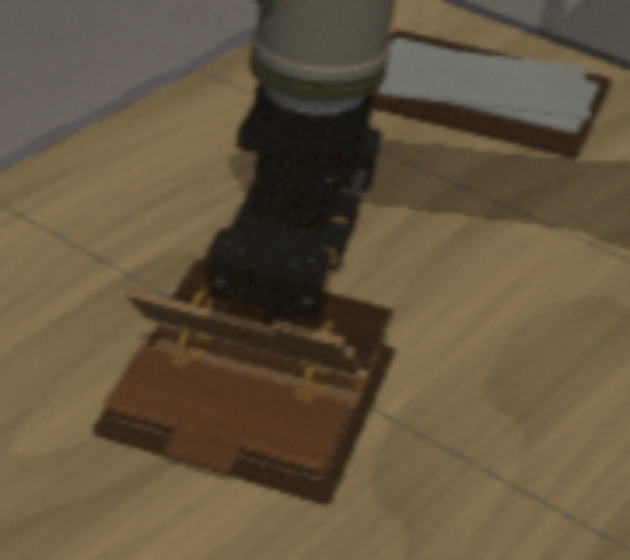

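```bash
python3 -m inch '[[[-0.02,0.055,-0.065,0,0,0,1],[-0.043,0.117,-0.14,0,0,0,1],[-0.057,0.157,-0.23,0,0,0,1],[-0.07,0.196,-0.32,0,0,0,1],[-0.08,0.22,-0.39,0,0,0,1],[-0.083,0.227,-0.44,0,0,0,1],[-0.083,0.227,-0.44,0,0,0,1]]]';python3 st.py side=s12; python3 -c "
import cv2
cv2.imwrite('pics/s12c.png',cv2.resize(cv2.imread('pics/s12.png')[70:230,260:440],None,fx=3.5,fy=3.5))"
```

```text
time: 8.7
ee_pos: [0.5155, -0.0493, 0.0617]
eef_rot: [-0.688, -0.139, 0.698, -0.142]
ft_force: [-0.3, 0.3, -0.1]
width: 0.0002
t 8.7 book -23.9 76.0 61.7 F [-0.3  0.3 -0.1] q [ 0.57  0.34 -0.65  1.88  0.24  1.02 -1.36]
[-0.01 -0.01 -1.  ]
```

View pics/s12c.png

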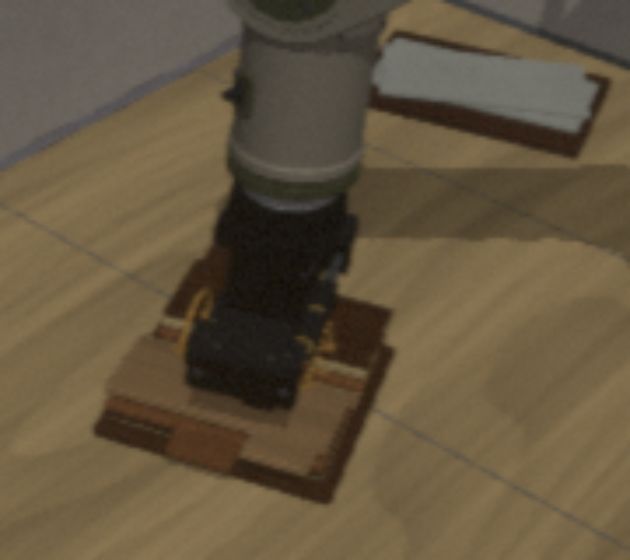

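Nearly flat. Press down in 2 mm steps, watching the force.

```bash
for i in 1 2; do :; done; python3 -m inch '[[[0,0,-0.017,0,0,0,1],[0,0,-0.034,0,0,0,1],[0,0,-0.05,0,0,0,1],[0,0,-0.05,0,0,0,1],[0,0,-0.05,0,0,0,1]]]'
```

```text
time: 9.25
ee_pos: [0.5161, -0.0496, 0.0567]
eef_rot: [-0.688, -0.138, 0.698, -0.142]
ft_force: [-0.2, 0.5, 0.2]
width: 0.0006
```

```bash
python3 -m inch '[[[0,0,-0.012,0,0,0,1],[0,0,-0.025,0,0,0,1],[0,0,-0.025,0,0,0,1]]]'; python3 -m inch '[[[0,0,-0.008,0,0,0,1],[0,0,-0.008,0,0,0,1]]]'
```

```text
time: 9.55
ee_pos: [0.5162, -0.0495, 0.054]
eef_rot: [-0.688, -0.138, 0.698, -0.142]
ft_force: [-1.2, 1.0, 3.8]
width: 0.0005
time: 9.75
ee_pos: [0.5163, -0.0495, 0.0538]
eef_rot: [-0.688, -0.138, 0.698, -0.142]
ft_force: [-5.7, 0.3, 15.0]
width: 0.0002
```

```bash
python3 -m inch '[[[0,0,0,0,0,0,1],[0,0,0,0,0,0,1],[0,0,0,0,0,0,1],[0,0,0,0,0,0,1]]]'; python3 -m inch '[[[0,0,0.1,0,0,0,1],[0,0,0.4,0,0,0,1],[0,0,0.7,0,0,0,1],[0,0,1,0,0,0,1],[0,0,1,0,0,0,1]]]';  python3 -m inch '[[[0,-0.3,0.3,0,0,0,1],[0,-0.6,0.4,0,0,0,1],[0,-0.9,0.5,0,0,0,1],[0,-1,0.5,0,0,0,1],[0,-1,0.5,0,0,0,1]]]'; python3 st.py side=s13 scene=c13 wrist=w13
python3 - <<'E'
from ov import *
p=[.564,-.1125,.35,0]
a=draw(cv2.imread('pics/c13.png'),get_calibration('scene'),p,np.pi,5,(160,115,140,105))
b=draw(cv2.imread('pics/s13.png'),get_calibration('side'),p,np.pi,6,(280,130,105,90))
cv2.imwrite('pics/o13.png',a);cv2.imwrite('pics/o13s.png',b)
for n,m in(('scene0','c13'),('side0','s13')):
    d=cv2.absdiff(cv2.imread(f'pics/{n}.png'),cv2.imread(f'pics/{m}.png')).max(2)
    print(m,d[235:345,110:265].max() if n=='side0' else d[250:410,280:450].max())
E
```

```text
time: 10.15
ee_pos: [0.5163, -0.0495, 0.0538]
eef_rot: [-0.688, -0.138, 0.698, -0.142]
ft_force: [-6.2, 0.1, 15.0]
width: 0.0005
time: 10.65
ee_pos: [0.5188, -0.0494, 0.1779]
eef_rot: [-0.691, -0.137, 0.695, -0.143]
ft_force: [0.8, 0.3, -0.4]
width: 0.0006
time: 11.15
ee_pos: [0.5157, -0.1714, 0.2323]
eef_rot: [-0.688, -0.137, 0.698, -0.141]
ft_force: [-0.2, 0.9, -1.2]
width: 0.0004
t 11.15 book -65.6 -38.8 232.3 F [-0.2  0.9 -1.2] q [ 0.75  0.2  -0.6   1.63  0.13  1.35 -1.04]
[-0.01 -0.01 -1.  ]
c13 6
s13 19
```

View pics/o13.png

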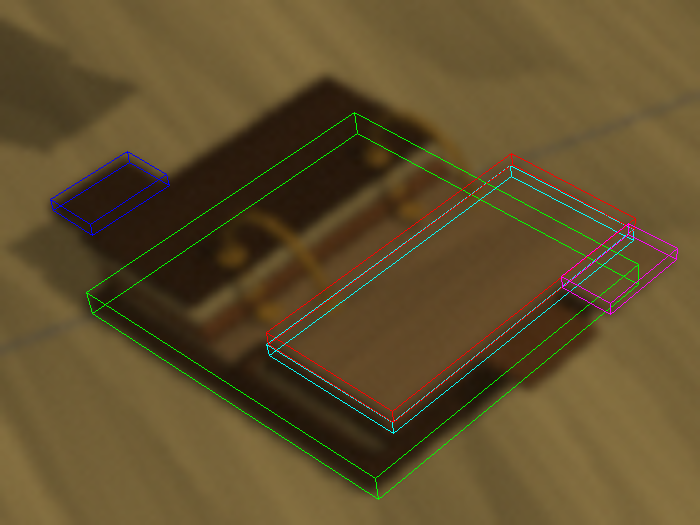

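View pics/o13s.png

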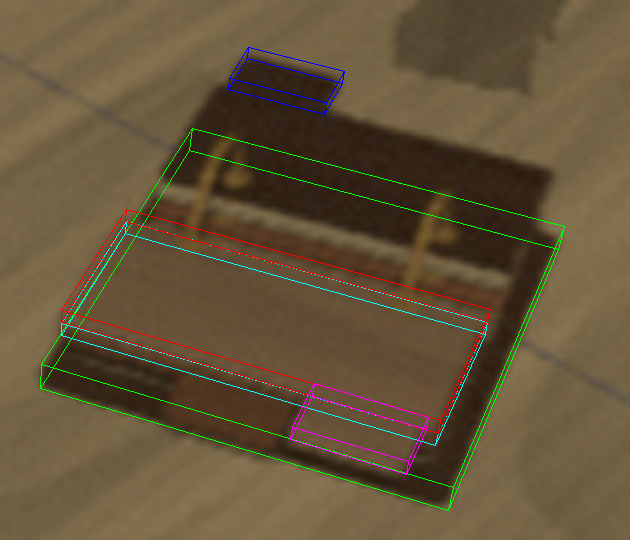

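View pics/w13.png

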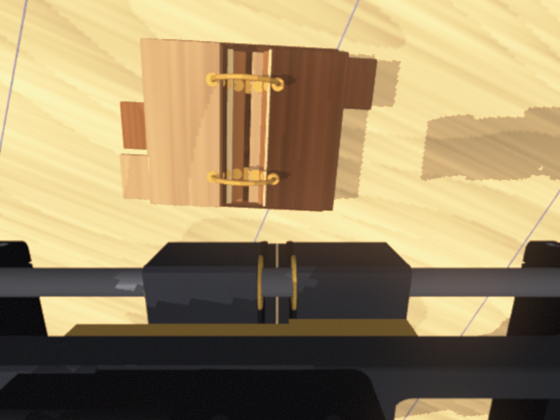

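```bash
python3 -m inch '[[[0,0,0,0,0,0,1],[0,0,0,0,0,0,1],[0,0,0,0,0,0,1]]]'; python3 -c "
from bench import *
close_job();print(read_state()['time'])"
```

```text
time: 11.6
ee_pos: [0.5162, -0.1688, 0.2327]
eef_rot: [-0.688, -0.139, 0.698, -0.142]
ft_force: [0.0, -1.1, 0.3]
width: 0.0003
the job is handed in; nothing more can be done
the job is handed in; nothing more can be done
```

The top board now lies flat on the left-hand stack. I handed the job in at about 11.6 s of the 51 s allowed; no verdict is reported.

**What I did:** With the fingers shut, I slid a fingertip under the tab and lifted the board to just past upright, about 95° judged from the pictures. There joint 5 reached its range limit and the arm fell behind the commanded pose. I backed off, turned the tool to point straight down, pushed the board over and pressed it flat with about 15 N. Then I raised the arm clear.

**Last checks:**
- **Top board:** the fingertip stopped at z 53.8 mm, against 53.5 mm expected for a fully flat board. After the arm left, the pictures matched the drawn outline of the flat board. I could not read the joint angle directly.
- **Next board:** it still lies on the right-hand stack, in its starting place.
- **Turntable things:** comparing pictures from before and after, the scene camera showed almost no change there (6 grey levels at most). The side camera showed up to 19, which I took for a shadow and did not look into further.
- **Forces:** the highest end-of-move wrist reading was about 16 N, during the press. I did not track peaks within a move.

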